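# Widen the rack cradle by one hole and seat the tube rack

### The job

The tube rack is too long for the bench cradle as it is set. Press the cradle's sprung button down with the closed fingertips, slide the stop outwards until the button pops up in the next hole, then lift the tube rack by its grip and set it flat on the cradle's floor between the two end plates. Be gentle with the cradle: never press or push on its button, stop or base harder than 20 N, do not drop the rack into it, keep the rack upright, and leave the other things alone.

Things in the scene. Friction and masses are not known exactly. Their poses are not given: they have to be found in the camera images.
- cradle: adjustable rack cradle, fixed to the bench: steel base plate 130 (x) x 250 (y) x 12 mm. Origin: centre of its underside, z up. White fixed end plate: inner face y = -90 mm, x = -45 to +12, top z = 55. The rack's place lies between it and the sliding stop along y, and between the front lip (inner face x = -45, top z = 20) and the tube (side x = +25) along x; its floor is z = 12
- stop (a joint): travel (m) of the inner tube and its stop plate out of the outer tube, along the cradle's +y. About 0 = in the first hole (the start), about 0.044 = next hole, 0.080 = last. The outer tube may sit up to 8 mm either way along y, and its holes with it, so these are not exact; play 9.5 mm either way in the first hole, 1.5 mm in the others. Friction 1.5 N, about 4 N with the button rubbing; stays where left
- button (a joint): how far (m) the sprung button is down: 0 = popped up in a hole, latched; beyond 0.005 its square 20 mm block is under the tube's wall and the inner tube can slide; 0.009 = hard bottom. Spring: 4 N at the start of the press, 0.5 N more per mm. Between holes the wall keeps it down at 0.005, and it pops up by itself under a hole
- button_top (a point): centre of the flat top of the button's black round cap, 30 mm wide, 6 mm thick, on a stem: 16 mm above the top (z = 42 mm) of the square 40 mm wide aluminium outer tube when latched, 11 mm between holes. It travels with the inner tube (cradle x = +45 mm, y = -84 mm + travel). A fingertip pressing on its flat top can drag the tube along by friction
- stop_face (a point): point on the inner face (towards -y, facing the fixed end plate) of the white sliding stop plate, 35 mm above the bench, at cradle x = -15 mm, y = +20 mm + travel. The plate is 12 mm thick along y and reaches from cradle x = -45 to +65 mm, z = 14 to 55 mm. Axes as the cradle's
- seat (a point): point on the cradle's floor where the middle of the rack's underside fits once the stop is in the next hole (cradle x = -10, y = -19, z = 12 mm); axes as the cradle's. The opening along y is then 144 to 163 mm (about 110 mm at the start), across x 70 mm
- rack_grip (a point): point in the grip of the white tube rack, 85 mm above the middle of its underside. The rack is 50 (x) x 136 (y) mm, 250 to 500 g, with two groups of capped tubes up to 72 mm high and between them an upright grip plate 12 mm thick (x), 36 mm long (y), its top 100 mm above the underside. Axes: y along the rack, z up; both ends alike
- bucket: bystander, to be left alone: black plastic centrifuge bucket, an open round cup 72 mm wide and 95 mm high; origin at the centre of its underside
- block: bystander, to be left alone: small solid grey tube block, 50 x 90 x 40 mm, with round dark wells in its top; origin at the centre of its underside
- beaker: bystander, to be left alone: glass beaker, 66 mm wide, 85 mm high; origin at the centre of its underside
- bottle: bystander, to be left alone: white closed reagent bottle, 60 mm wide, 140 mm high; origin at the centre of its underside
- jar: bystander, to be left alone: amber glass jar with black cap, 56 mm wide, 75 mm high; origin at the centre of its underside
- marker: bystander, to be left alone: grey marker pen with black end lying flat, 110 mm long, 13 mm high; origin at the centre of its underside
- tipbox: bystander, to be left alone: plain grey closed box of pipette tips, 120 x 85 x 60 mm; origin at the centre of its underside

How it is judged (in metres and radians):
On the way, in this order (a step that is already met when the one before it is completed fails the run):
1. the button has been pressed in and the stop slid out of the first hole, the button held down under the tube's wall (value of joint button above 0.004 m and value of joint stop between 0.018 and 0.034 m), for 0.05 s.
2. the button has popped up in the next hole, with the rack not yet in the cradle (value of joint stop between 0.032 and 0.056 m and value of joint button below 0.002 m and horizontal distance between rack_grip and seat above 0.06 m), for 0.2 s.
At the end, for the whole second after the job is handed in: The stop is latched in the next hole (travel 32 to 56 mm with the button up within 2 mm); the rack rests released, still and upright (0.05 rad) on the cradle's floor between the end plates, within 11 mm of the seat across, -4.5 to +26 mm along, 2.5 mm in height, 0.2 rad (value of joint stop between 0.032 and 0.056 m and value of joint button below 0.002 m and x of rack_grip in the frame of cradle between -0.021 and 0.001 m and y of rack_grip in the frame of cradle between -0.0235 and 0.007 m and z of rack_grip in the frame of cradle between 0.0945 and 0.0995 m and angle between rack_grip's own z axis and vertical below 0.05 rad and angle between the y axis of rack_grip and the y axis of cradle, either way round below 0.2 rad and linear speed of rack below 0.02 m/s); the robot touches nothing.
It fails at once if the cradle or a part of it (base, button, stop) is pressed by the robot with more than 20 N (contact force between any of the fingers, the arm and cradle above 20 N).
It fails at once if the rack is dropped or slammed into the cradle: moving faster than 0.3 m/s while less than 12 mm above the cradle's floor (linear speed of rack above 0.3 m/s and horizontal distance between rack_grip and seat below 0.04 m and z of rack_grip in the frame of cradle below 0.109 m).
It fails at once if the rack is tipped by more than 0.5 rad (angle between rack_grip's own z axis and vertical above 0.5 rad).
It fails at once if another thing on the bench is moved by more than 25 mm (distance of any of bucket, block, beaker, bottle, jar, marker, tipbox from where it was at the start of the episode above 0.025 m).
It also fails if it takes over 64 s, if anything falls off the work surface, if the arm or the gripper's body presses on something with over 40 N, if the wrist force passes 120 N, or if a joint passes its speed limit or range.

### The arm

A 6-joint arm with a two-finger parallel gripper is mounted at the origin on the work surface. World frame = base frame: x ahead of the robot, y to its left, z up, the work surface at z = 0. Lengths are in mm, angles in rad, forces in N, time in s.
With the tool pointing down it reaches from about 400 to 825 mm from the base axis. Payload 7 kg.
Tool frame: the origin (TCP) lies at the very end of the fingers, on their centre line; the grasp point (between the pads) lies 19 mm behind it; z points along the fingers, y is the direction in which the jaws open and shut (so a half turn about z gives the same grasp; the last joint's range is limited). The gripper opens to 88 mm and grips with 3 to 60 N. Pads are 19 mm wide; open, the fingers measure 130 mm over their backs; the gripper's body (78 mm by 193 mm) begins 47 mm behind the grasp point.
Start: joints at [-0.828, 0.359, 0.012, 0, -1.224, -0.288], TCP at [296.487, -606.375, 226.561] pointing down, gripper open.
Joint ranges: [-3.07, 3.07], [-1.43, 2.12], [-1.02, 1.25], [-3.03, 1.67], [-3.05, -0], [-3.03, 3.03]. Speed limits (rad/s): [2.39, 2.39, 3.01, 3.14, 3.14, 3.14].

### API

Orientations are given as a unit quaternion [x, y, z, w].
In Python, from plant import bot gives the robot as it stands. Calls block until the motion is done:
- bot.move_ptp(position, orientation): joint-space move of the TCP to a pose.
- bot.line_to(position, velocity=150, ori=None): straight line of the TCP; ori=None keeps the orientation; velocity is the mean speed in mm/s.
- bot.move_joints(angles): joint-space move.
- bot.move_gripper(opening, force=None): finger opening in mm; force is the grip in N (None keeps the last); returns when the fingers have stopped.
- bot.pause(seconds).
- bot.solve_ik(position, orientation): joint angles nearest the present ones, or None.
- bot.read_state(): the state.
- bot.camera(name): name is "scene" or "top"; returns the picture (400x640x3 uint8, red, green, blue); there is no depth.
- bot.get_calibration(name): a dict with "fx", "fy", "cx", "cy" (pixels), "distortion" ([k1, k2, p1, p2, k3] as OpenCV has them; the pictures are not rectified), "view" (4x4, takes a point from world to camera coordinates). Camera axes: x right, y up, looking along -z (the intrinsics and any distortion apply to the point x, -y, -z); pixel columns grow to the right and rows downward; lengths in mm; the calibration is good to about 2 mm. A picture is of the moment at which its call begins. get_calibration takes no time and is no camera call.
A pose or a line that the arm cannot do raises bot.Unreachable and nothing moves.
- bot.close_job(): hands the job in, once; it reports no verdict.
The state is a dict: "t": time; "joint_pos": joint angles; "qvel": joint speeds; "tau": joint torques, N m; "tcp_pos": TCP position; "eef_rot": TCP orientation; "contact_force": force on the tool from outside, world axes, zero at the start; "moment": the same for the moment, N m; "width": finger opening in mm.
Only numpy, scipy, OpenCV 4.12 (cv2) and the standard library are available. Lean on these libraries where they do the work, as an engineer would, in place of code of your own. Each camera call takes 0.05 s, during which the arm holds its last target.

## Working session

There is one attempt and no reset: what is moved stays moved. The work goes in short steps, each a Python script; the robot and the scene stay as the last script left them, time stands still between calls to the robot, and variables do not carry over. Pictures are saved under pics/ and viewed, and the job is handed in when it is done.

```bash
ls; mkdir -p pics; python3 - <<'E'
from plant import bot
import cv2
for n in("scene","top"):
    im=bot.camera(n); cv2.imwrite(f"pics/{n}0.png",im[:,:,::-1]); c=bot.get_calibration(n); print(n,c)
print(bot.read_state())
E
```

```text
pics
scene {'fx': 434.7381986150175, 'fy': 434.7381986150175, 'cx': 317.60047117410437, 'cy': 197.58888979499073, 'distortion': array([-0.12300924,  0.        ,  0.        ,  0.        ,  0.        ]), 'view': array([[ 6.81921027e-01,  7.31417588e-01,  3.46778198e-03,
        -3.90265515e+02],
       [-6.14146652e-01,  5.69998202e-01,  5.45825924e-01,
         3.09679162e+02],
       [ 3.97250052e-01, -3.74339902e-01,  8.37891422e-01,
        -1.61111148e+03],
       [ 0.00000000e+00,  0.00000000e+00,  0.00000000e+00,
         1.00000000e+00]])}
top {'fx': 388.24884456990424, 'fy': 388.24884456990424, 'cx': 315.95424952751637, 'cy': 203.352184599206, 'distortion': array([-0.02324234,  0.        ,  0.        ,  0.        ,  0.        ]), 'view': array([[ 2.28015734e-02, -9.99738518e-01, -1.72714987e-03,
        -2.69747765e+01],
       [ 9.80799851e-01,  2.20348748e-02,  1.93768204e-01,
        -5.59040786e+02],
       [-1.93679480e-01, -6.11220826e-03,  9.81045820e-01,
        -9.55900000e+02],
       [ 0.00000000e+00,  0.00000000e+00,  0.00000000e+00,
         1.00000000e+00]])}
{'t': 0.1, 'joint_pos': array([-8.27883178e-01,  3.59315331e-01,  1.11855658e-02, -3.19577597e-04,
       -1.22409625e+00, -2.88111323e-01]), 'qvel': array([ 0.00088468, -0.00259844,  0.00277982,  0.0009997 ,  0.00166734,
        0.00044194]), 'tau': array([-1.60262207e-03, -5.84164059e+01,  2.93752509e+01,  7.01556399e+00,
        1.01589775e-02, -3.98751990e-05]), 'tcp_pos': array([ 296.32215912, -606.01117889,  225.72961193]), 'eef_rot': array([-2.25393050e-01,  9.74267643e-01,  6.96009394e-04, -2.21687130e-04]), 'contact_force': array([-0.53535829, -0.3257024 ,  0.46402868]), 'moment': array([0.03843023, 0.02982716, 0.05192348]), 'width': 87.54894287523194}
```

View pics/scene0.png

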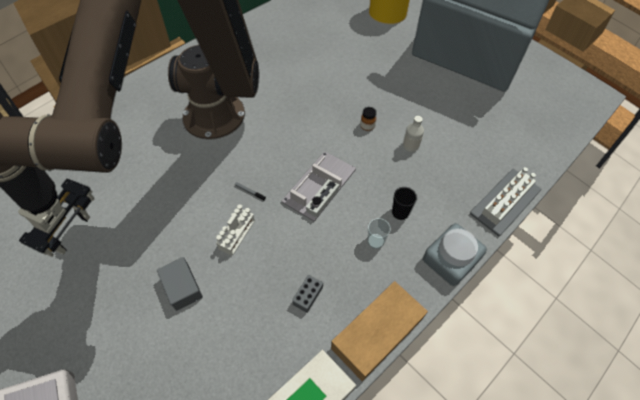

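View pics/top0.png

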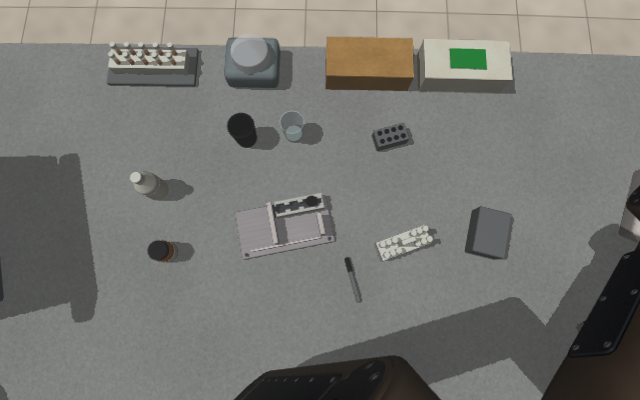

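```bash
python3 - <<'E'
import cv2
a=cv2.imread("pics/top0.png"); b=cv2.imread("pics/scene0.png")
cv2.imwrite("pics/c1.png",cv2.resize(a[185:265,225:345],None,fx=6.6,fy=6.6,interpolation=cv2.INTER_CUBIC))
cv2.imwrite("pics/c2.png",cv2.resize(a[215:275,365:445],None,fx=10,fy=10,interpolation=cv2.INTER_CUBIC)[:600])
cv2.imwrite("pics/c3.png",cv2.resize(b[145:220,275:365],None,fx=8,fy=8,interpolation=cv2.INTER_CUBIC)[:600])
cv2.imwrite("pics/c4.png",cv2.resize(b[195:260,205:275],None,fx=9,fy=9,interpolation=cv2.INTER_CUBIC)[:600])
E
```

```text
(no output)
```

View pics/c1.png

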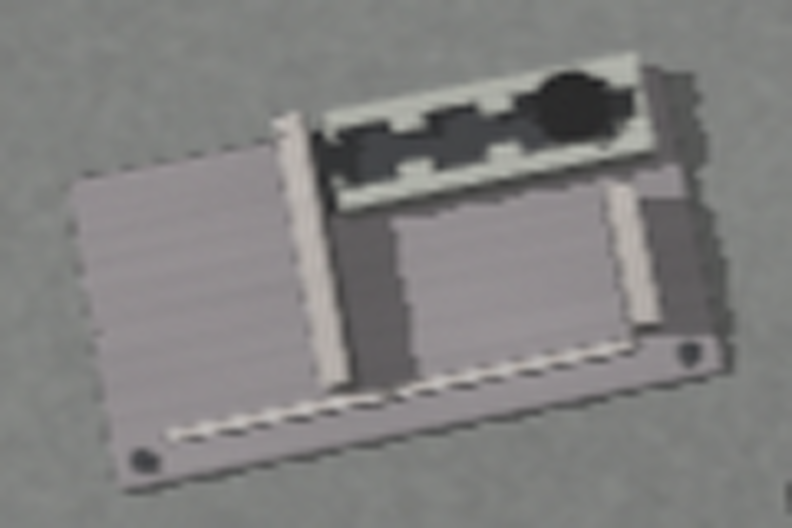

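View pics/c2.png

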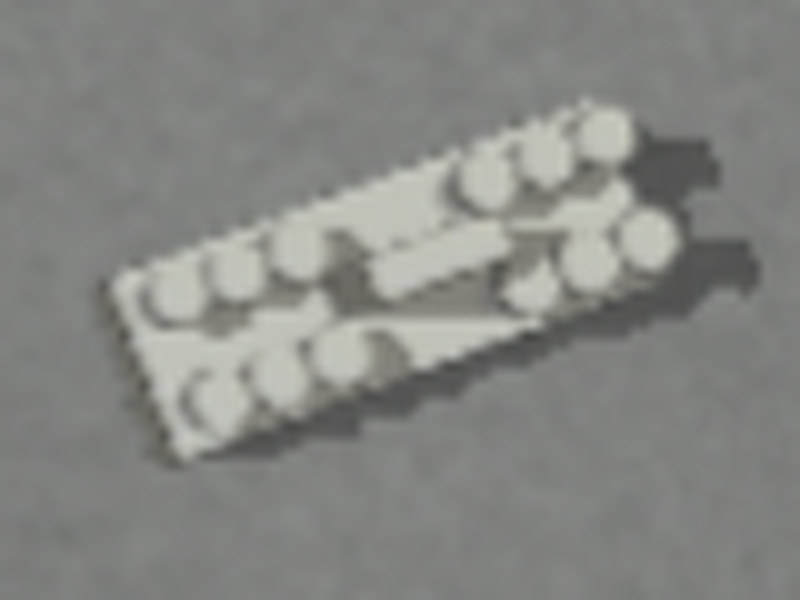

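View pics/c3.png

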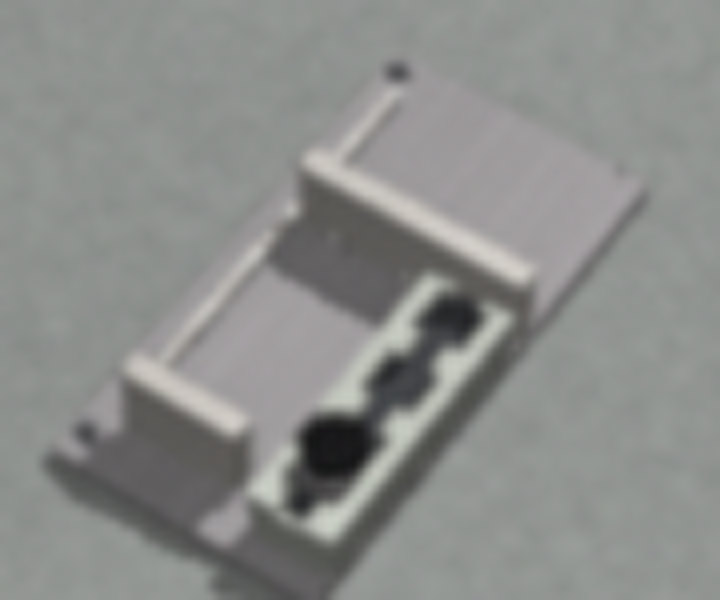

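View pics/c4.png

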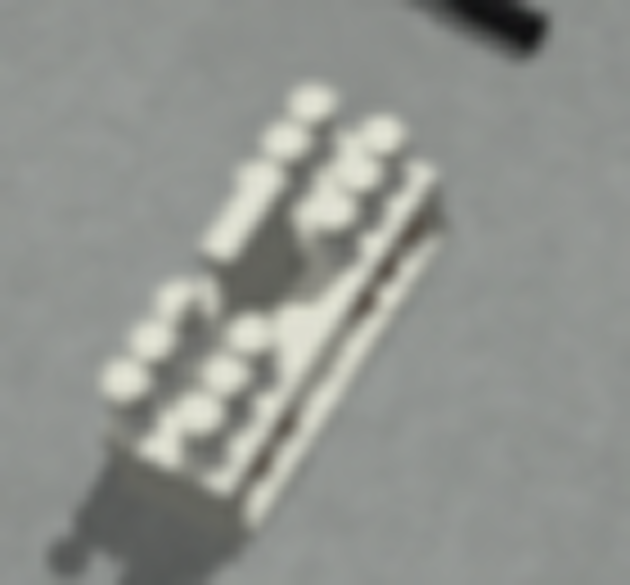

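```bash
cat > h.py <<'E'
import numpy as np, cv2
from scipy.optimize import least_squares
from plant import bot
C={n:bot.get_calibration(n) for n in("scene","top")}
def proj(n,P):
    c=C[n]; P=np.atleast_2d(P).astype(float); V=c["view"]; q=P@V[:3,:3].T+V[:3,3]; q=q*[1,-1,-1]
    K=np.array([[c["fx"],0,c["cx"]],[0,c["fy"],c["cy"]],[0,0,1]])
    return cv2.projectPoints(q,np.zeros(3),np.zeros(3),K,c["distortion"])[0].reshape(-1,2)
def body(p,P):
    P=np.atleast_2d(P).astype(float); c,s=np.cos(p[2]),np.sin(p[2])
    return np.c_[p[0]+c*P[:,0]-s*P[:,1],p[1]+s*P[:,0]+c*P[:,1],P[:,2]]
E
cat > fit.py <<'E'
from h import *
def T(u,v):return (225+u/6.6-.42,185+v/6.6-.42)
def S(u,v):return (275+u/8-.44,145+v/8-.44)
# n, pt, moves with t, px
cr=[("top",(65,125,12),0,T(75,182)),("top",(-65,125,6),0,T(122,490)),("top",(-65,-125,6),0,T(730,372)),
("top",(12,-90,55),0,T(608,188)),("top",(-45,-90,55),0,T(634,323)),
("top",(65,20,55),1,T(303,115)),("top",(-45,20,55),1,T(350,381)),("top",(65,32,55),1,T(275,120)),("top",(-45,32,55),1,T(322,390)),
("top",(45,-84,56),1,T(572,106)),
("scene",(65,125,12),0,S(648,190)),("scene",(-65,-125,12),0,S(45,458)),
("scene",(-45,-90,55),0,S(147,356)),("scene",(12,-90,55),0,S(250,420)),
("scene",(-45,20,55),1,S(302,163)),("scene",(65,20,55),1,S(525,288)),("scene",(-45,32,55),1,S(320,152)),("scene",(65,32,55),1,S(538,273)),
("scene",(45,-84,56),1,S(338,442))]
def res(p,flat=True):
    r=[]
    for n,P,m,px in cr: r.append(proj(n,body(p,[P[0],P[1]+m*p[3],P[2]]))[0]-px)
    r=np.array(r); return r.ravel() if flat else r
s=least_squares(res,[640,40,0.2,0],loss="soft_l1"); print("cradle",s.x); 
for c,r in zip(cr,res(s.x,False)): print(c[0],c[1],r.round(2))
def T2(u,v):return (365+u/10-.45,215+v/10-.45)
def S2(u,v):return (205+u/9-.44,195+v/9-.44)
rk=[("top",(0,0,100),T2(443,260)),("top",(-6,18,100),T2(385,300)),("top",(6,18,100),T2(368,266)),("top",(6,-18,100),T2(500,222)),("top",(-25,68,0),T2(183,463)),
("scene",(25,-68,0),S2(252,527)),("scene",(25,68,0),S2(443,240)),("scene",(-6,-18,100),S2(203,244)),("scene",(6,-18,100),S2(227,258)),("scene",(0,0,100),S2(244,212))]
f=lambda p:np.concatenate([proj(n,body(p,P))[0]-px for n,P,px in rk])
s2=least_squares(f,[600,-200,0.3],loss="soft_l1"); print("rack",s2.x); print(f(s2.x).reshape(-1,2).round(2))
E
python3 fit.py
```

```text
cradle [504.65406819  68.31693707 -31.19542587   2.94055581]
top (65, 125, 12) [-0.92 -0.73]
top (-65, 125, 6) [0.11 0.2 ]
top (-65, -125, 6) [ 0.   -0.36]
top (12, -90, 55) [ 0.04 -0.83]
top (-45, -90, 55) [0.47 0.2 ]
top (65, 20, 55) [-0.24 -1.02]
top (-45, 20, 55) [0.15 0.07]
top (65, 32, 55) [-0.53 -0.89]
top (-45, 32, 55) [-0.24 -0.37]
top (45, -84, 56) [-0.37 -0.06]
scene (65, 125, 12) [ 0.05 -0.6 ]
scene (-65, -125, 12) [-0.2  -1.02]
scene (-45, -90, 55) [-2.09 -0.37]
scene (12, -90, 55) [-0.12  0.25]
scene (-45, 20, 55) [-0.9   0.12]
scene (65, 20, 55) [-0.36  0.13]
scene (-45, 32, 55) [-1.06 -0.91]
scene (65, 32, 55) [ 0.05 -0.53]
scene (45, -84, 56) [-0.7  0.4]
rack [ 464.01353414 -242.83757724  151.19063412]
[[-0.22 -0.36]
 [-0.18  0.62]
 [-0.45 -0.57]
 [-0.19 -1.52]
 [-2.42  1.09]
 [-0.47  2.49]
 [ 0.09 -1.21]
 [-1.2   0.49]
 [-0.29  0.45]
 [-0.8  -0.1 ]]
```

```bash
cat > ov.py <<'E'
from h import *
def draw(n,img,off,sz,sc,segs,name):
    c=cv2.resize(img[off[1]:off[1]+sz[1],off[0]:off[0]+sz[0]],None,fx=sc,fy=sc,interpolation=cv2.INTER_CUBIC)
    for p,a,b,col in segs:
        q=(proj(n,body(p,[a,b]))-off+.5)*sc
        cv2.line(c,tuple(int(v) for v in q[0]),tuple(int(v) for v in q[1]),col,1,cv2.LINE_AA)
    cv2.imwrite(name,c)
def box(p,x0,x1,y0,y1,z0,z1,col):
    s=[]
    for z in(z0,z1):
        k=[(x0,y0,z),(x1,y0,z),(x1,y1,z),(x0,y1,z)]
        s+=[(p,k[i],k[(i+1)%4],col) for i in range(4)]
    return s
def cyl(p,x,y,z,r,col):
    a=np.linspace(0,2*np.pi,25); k=[(x+r*np.cos(t),y+r*np.sin(t),z) for t in a]
    return [(p,k[i],k[i+1],col) for i in range(24)]
def cradle(p,t,b=0):
    return box(p,-65,65,-125,125,0,12,(0,0,255))+box(p,-45,12,-91,-90,12,55,(0,255,0))+box(p,-45,65,20+t,32+t,14,55,(255,0,0))+cyl(p,45,-84+t,58-b,15,(0,255,255))+box(p,25,65,-105,5,41,42,(255,0,255))
def rack(p,z=0): return box(p,-25,25,-68,68,z,z+1,(0,0,255))+box(p,-6,6,-18,18,z+99,z+100,(0,255,0))
E
python3 - <<'E'
from ov import *
a=cv2.imread("pics/top0.png"); b=cv2.imread("pics/scene0.png")
pc=[504.65,68.32,.2205];pr=[464.,-242.84,.394]
s=cradle(pc,2.94); draw("top",a,(225,185),(120,80),6.6,s,"pics/o1.png");draw("scene",b,(275,145),(90,75),8,s,"pics/o2.png")
s=rack(pr); draw("top",a,(365,215),(80,60),8,s,"pics/o3.png");draw("scene",b,(205,195),(70,65),9,s,"pics/o4.png")
x=[cv2.imread(f"pics/o{i}.png") for i in(1,2,3,4)]
x=[cv2.resize(i,(int(i.shape[1]*590/i.shape[0]),590)) for i in x]
cv2.imwrite("pics/p1.png",x[0][:, :800]);cv2.imwrite("pics/p2.png",x[1]);cv2.imwrite("pics/p3.png",x[2]);cv2.imwrite("pics/p4.png",x[3])
E
```

```text
(no output)
```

View pics/o1.png

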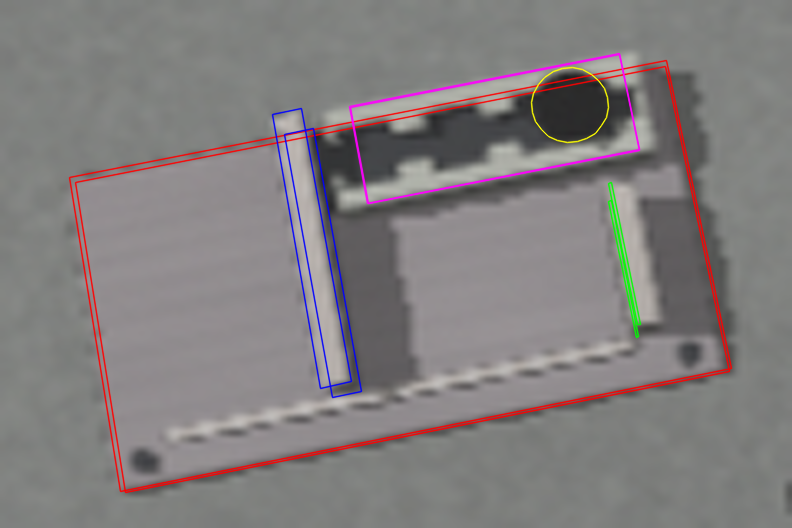

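View pics/o2.png

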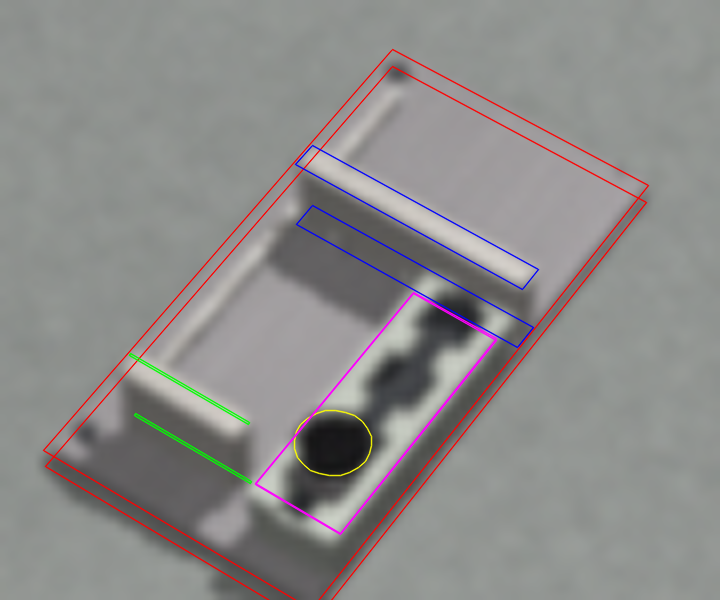

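View pics/o3.png

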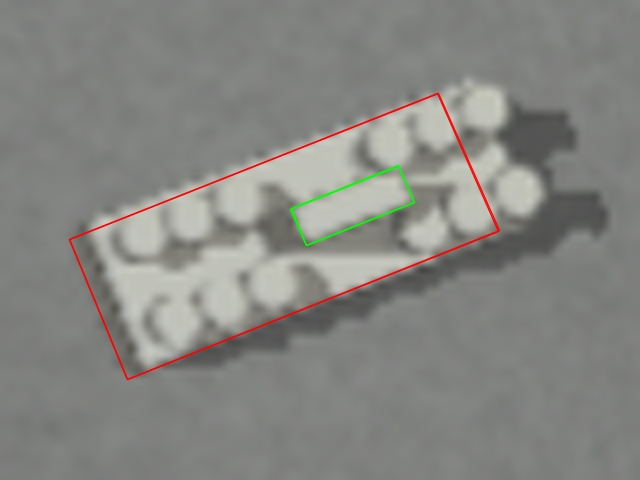

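View pics/o4.png

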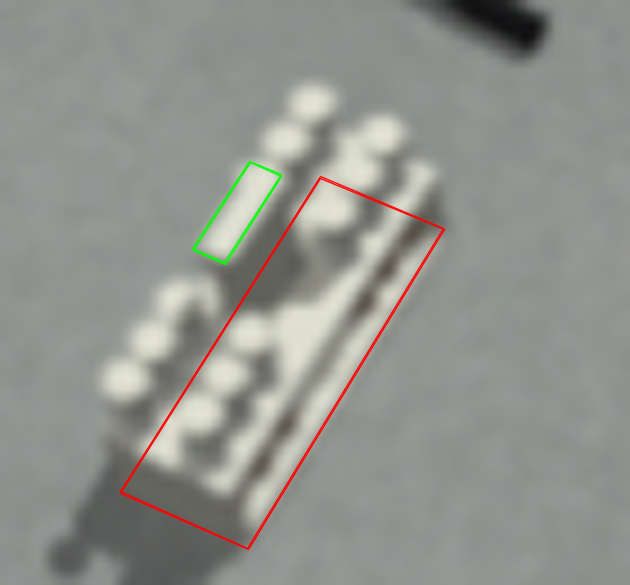

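```bash
cat >> h.py <<'E'
from scipy.spatial.transform import Rotation as R
pc=[504.65,68.32,.2205]; pr=[464.,-242.84,.394]
def quat(yaw):  # jaw axis (tool y) at world angle yaw, tool down
    y=np.array([np.cos(yaw),np.sin(yaw),0]); z=np.array([0,0,-1.]); x=np.cross(y,z)
    return R.from_matrix(np.c_[x,y,z]).as_quat()
def F(n=1): return np.array(bot.read_state()["contact_force"])
E
python3 - <<'E'
from h import *
b=body(pc,[45,-81,58])[0]; print(b)
for p,yw in((b,pc[2]),(body(pc,[-10,-19,97])[0],pc[2]),([pr[0],pr[1],85],pr[2])):
    for k in(0,np.pi): 
        q=bot.solve_ik(list(p[:2])+[140],quat(yw+k)); print(None if q is None else np.round(q,3))
q=quat(pc[2]+np.pi)
E
```

```text
[566.27659067  -0.87655571  58.        ]
[ 0.344  0.254 -0.35   0.    -0.967  3.018]
[ 0.344  0.254 -0.35   0.    -0.967 -0.123]
[ 0.488  0.151 -0.486  0.    -0.934  2.874]
[ 0.488  0.151 -0.486  0.    -0.934 -0.267]
[-0.107  0.187 -0.44   0.    -0.944 -2.64 ]
[-0.107  0.187 -0.44   0.    -0.944  0.501]
```

```bash
python3 - <<'E'
from h import *
b=body(pc,[45,-81,58])[0]; q=quat(pc[2]+np.pi)
bot.move_ptp([b[0],b[1],140],q)
bot.move_gripper(0,20)
bot.line_to([b[0],b[1],68],80)
bot.pause(.2)
s=bot.read_state(); print(s["t"],s["tcp_pos"],s["contact_force"],s["width"])
for n in("top","scene"): cv2.imwrite(f"pics/{n}1.png",bot.camera(n)[:,:,::-1])
a=cv2.imread("pics/top1.png"); c=cv2.imread("pics/scene1.png")
cv2.imwrite("pics/d1.png",np.hstack([cv2.resize(a[165:265,235:345],(390,355)),cv2.resize(c[115:215,270:380],(390,355))]))
E
```

```text
5.15 [566.56485545  -0.78010414  68.5180277 ] [ 0.18861177 -0.63866461 -0.76445867] 0.09842129746788367
```

View pics/d1.png

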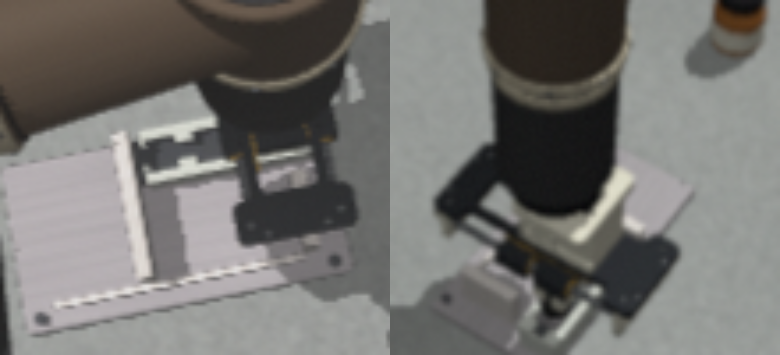

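The fingertips sit over the black cap at about (550,305) in the right half; the gripper body clears both plates. Next is the press, watching the force.

```bash
python3 - <<'E'
from h import *
b=body(pc,[45,-81,58])[0]
F0=F(); z=66; zc=None
def tip(): s=bot.read_state(); return s["tcp_pos"],s["contact_force"]-F0,s["t"]
while z>44:
    z-=1; bot.line_to([b[0],b[1],z],25)
    p,f,t=tip(); print(z,p[2].round(2),f.round(2),round(t,2))
    if f[2]>2.5 and zc is None: zc=p[2]
    if f[2]>9.5 or (zc and p[2]<zc-6.8): break
print(zc)
E
```

```text
65 64.75 [-0.16  0.34 -0.68] 5.52
64 63.92 [-0.69 -0.27 -0.77] 5.77
63 62.93 [-0.54  0.04 -0.51] 6.02
62 61.93 [-0.9   0.76  0.07] 6.27
61 60.93 [-1.   -0.17 -0.93] 6.52
60 59.92 [-0.5   0.16 -0.52] 6.77
59 58.94 [-1.31 -0.07 -0.57] 7.02
58 58.32 [-0.73  0.2   2.42] 7.27
57 57.19 [-0.94 -0.23  3.62] 7.52
56 56.1 [-1.18 -0.12  5.17] 7.77
55 55.12 [-0.26  0.74  4.61] 8.02
54 54.16 [-1.49  0.93  5.35] 8.27
53 53.24 [-1.09  1.07  4.64] 8.52
52 52.3 [-1.4   0.15  6.41] 8.77
51 51.34 [-2.17 -0.49  6.71] 9.02
50 50.4 [-0.87  0.36  6.44] 9.27
49 49.45 [-1.73  0.31  8.85] 9.52
57.185691031428306
```

```bash
python3 - <<'E'
from h import *
F0=np.array([.19,-.64,-.76])
bot.line_to([*body(pc,[45,-81,58])[0][:2],50.2],25)
for d in(6,12,18,23):
    b=body(pc,[45,-81+d,58])[0]
    bot.line_to([b[0],b[1],50.2],30); s=bot.read_state(); print(d,s["tcp_pos"].round(2),(s["contact_force"]-F0).round(2),s["t"])
bot.pause(.15)
bot.line_to([b[0],b[1],70],60); 
s=bot.read_state(); print(s["tcp_pos"].round(2),(s["contact_force"]-F0).round(2),s["t"])
for n in("top","scene"): cv2.imwrite(f"pics/{n}2.png",bot.camera(n)[:,:,::-1])
from ov import *
a=cv2.imread("pics/top2.png"); c=cv2.imread("pics/scene2.png")
sg=cradle(pc,26,5)
draw("top",a,(225,185),(120,80),6.6,sg,"pics/e1.png");draw("scene",c,(275,145),(90,75),8,sg,"pics/e2.png")
E
```

```text
6 [565.24   5.06  50.65] [-1.22 -0.06  8.27] 10.1167
12 [563.89  10.92  50.65] [-1.59  0.62  8.91] 10.4667
18 [562.57  16.77  50.63] [-2.04  0.35  7.9 ] 10.8167
23 [561.49  21.66  50.65] [-0.14  1.09  8.75] 11.1333
[561.1   21.59  70.05] [-0.28  0.64  0.74] 11.7667
```

View pics/e1.png

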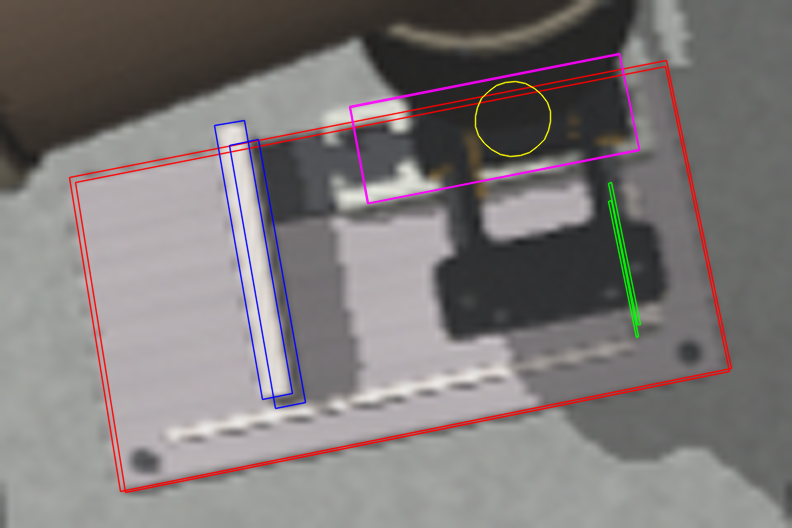

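View pics/e2.png

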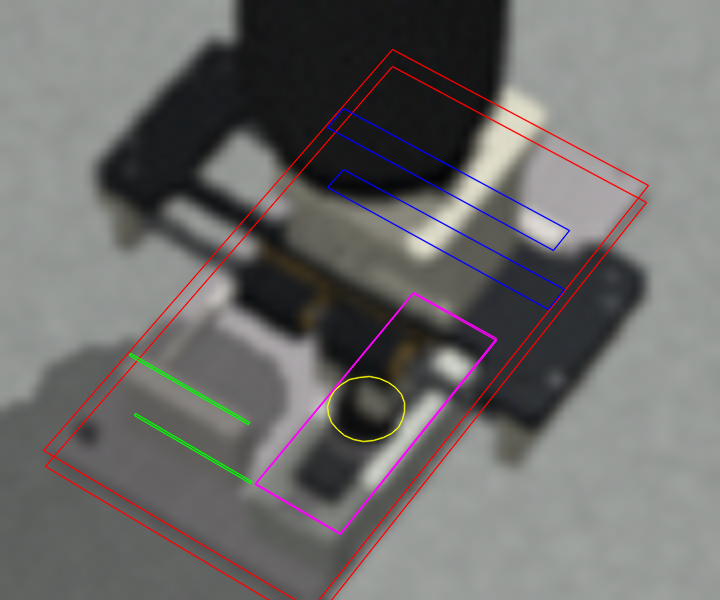

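Stop plate overlay fits travel about 26 mm: step 1 is met. Next, push the plate's inner face until it latches.

```bash
python3 - <<'E'
from h import *
P=lambda y,z:list(body(pc,[-15,y,z])[0])
bot.line_to(P(-57,85),150); bot.line_to(P(15,85),150); bot.line_to(P(15,32),100); bot.pause(.15)
F0=F(); u=np.array([-np.sin(pc[2]),np.cos(pc[2])])
y=28; bot.line_to(P(y,32),60); f=0
while y<70 :
    y+=1; bot.line_to(P(y,32),25); s=bot.read_state(); f=(s["contact_force"]-F0)[:2]@u
    yl=(s["tcp_pos"][:2]-pc[:2])@u
    print(y,round(yl,2),round(f,2),round(s["t"],2))
    if f<-7.5: break
y-=4;bot.line_to(P(y,32),60); bot.line_to(P(y-5,90),120)
bot.move_ptp([pr[0],pr[1],200],quat(pr[2]+np.pi))
bot.move_gripper(60)
print(bot.read_state()["t"])
for n in("top","scene"): cv2.imwrite(f"pics/{n}3.png",bot.camera(n)[:,:,::-1])
from ov import *
a=cv2.imread("pics/top3.png"); c=cv2.imread("pics/scene3.png")
sg=cradle(pc,y+4+9.5-20,0)
draw("top",a,(225,185),(120,80),6.6,sg,"pics/f1.png");draw("scene",c,(275,145),(90,75),8,sg,"pics/f2.png")
E
```

```text
29 28.99 -0.9 14.51
30 29.97 -0.9 14.76
31 31.02 0.01 15.01
32 32.06 0.23 15.26
33 33.06 -0.06 15.51
34 34.04 -0.13 15.76
35 35.04 -0.28 16.01
36 36.05 -0.46 16.26
37 36.89 -2.3 16.51
38 37.65 -5.4 16.76
39 38.7 -5.7 17.01
40 39.71 -5.62 17.26
41 40.7 -5.65 17.51
42 41.68 -4.59 17.76
43 42.67 -5.45 18.01
44 43.71 -5.49 18.26
45 44.71 -5.49 18.51
46 45.68 -5.81 18.76
47 46.69 -5.56 19.01
48 47.69 -4.83 19.26
49 48.69 -5.38 19.51
50 49.7 -5.38 19.76
51 50.68 -4.73 20.01
52 51.68 -6.0 20.26
53 52.71 -5.46 20.51
54 53.68 -5.16 20.76
55 54.68 -4.07 21.01
56 55.71 -4.99 21.26
57 56.67 -4.23 21.51
58 57.82 -5.24 21.76
59 59.2 -1.99 22.01
60 60.27 -1.8 22.26
61 61.18 -1.46 22.51
62 62.08 -0.38 22.76
63 62.49 -5.4 23.01
64 62.83 -10.68 23.26
26.65
```

View pics/f1.png

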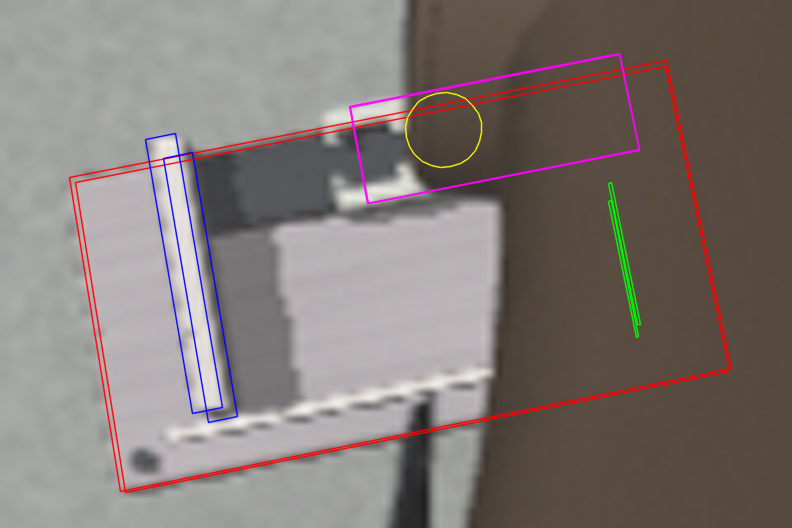

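View pics/f2.png

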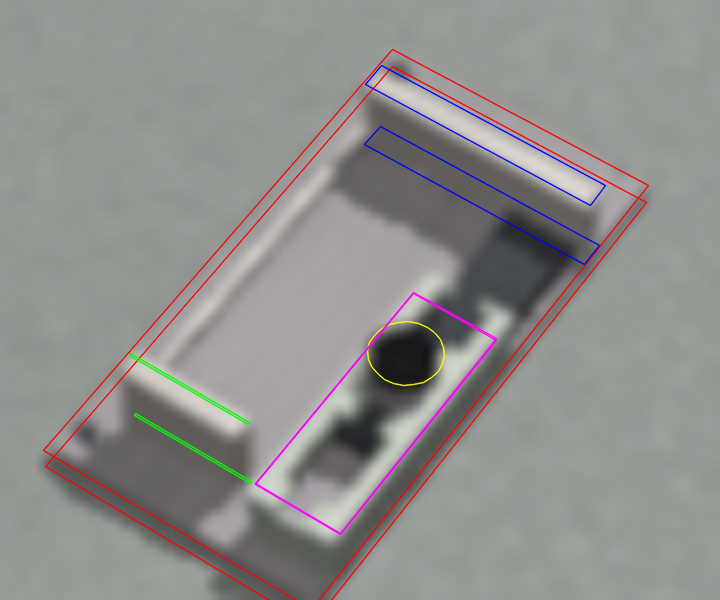

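The drag force fell at y≈59 and hit a hard stop at 62.5 mm. The overlay with the button up also fits, so the stop is latched at about 51 mm. Now for the rack.

```bash
python3 - <<'E'
from h import *
q=quat(.387+np.pi); x,y=pr[0]+.5,pr[1]
bot.move_ptp([x,y,130],q); bot.move_gripper(44); bot.pause(.1); F0=F()
bot.line_to([x,y,90],120); print((F()-F0).round(2)); bot.line_to([x,y,66],60); print((F()-F0).round(2))
s=bot.read_state(); print(s["tcp_pos"],s["t"])
bot.move_gripper(0,30); s=bot.read_state(); print(s["width"],s["tcp_pos"],(s["contact_force"]-F0).round(2),s["t"])
bot.line_to([x,y,80],50); bot.line_to([x,y,160],120); bot.pause(.15)
s=bot.read_state(); print(s["width"],s["tcp_pos"],(s["contact_force"]-F0).round(2),s["moment"],s["t"])
for n in("top","scene"): cv2.imwrite(f"pics/{n}4.png",bot.camera(n)[:,:,::-1])
from ov import *
a=cv2.imread("pics/top4.png"); c=cv2.imread("pics/scene4.png")
sg=rack([x,y,.387],94)
draw("top",a,(345,195),(120,90),6,sg,"pics/g1.png");draw("scene",c,(185,155),(100,90),6.6,sg,"pics/g2.png")
E
```

```text
[-0.38  0.58  0.14]
[0.26 0.01 0.25]
[ 464.37712386 -242.86364743   65.73713443] 28.8167
11.704629481510597 [ 464.55293688 -242.82298206   66.07518411] [-0.54 -0.04 -0.  ] 29.4417
11.91110506366965 [ 463.88880915 -242.71758688  158.97890454] [-0.27  0.52 -3.36] [0.00653507 0.04474084 0.01599442] 30.8417
```

View pics/g1.png

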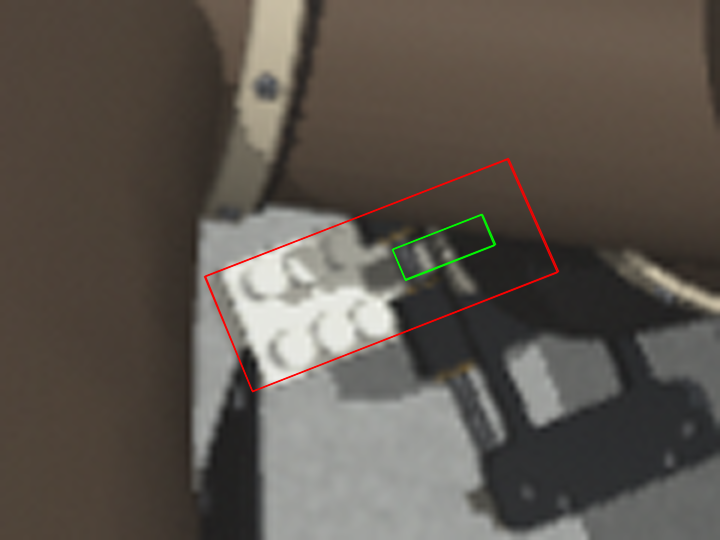

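View pics/g2.png

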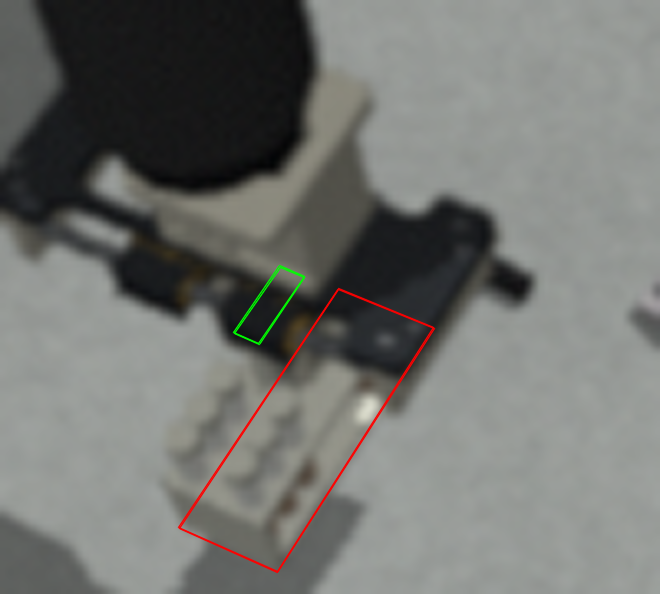

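```bash
python3 - <<'E'
from h import *
q=quat(pc[2]+np.pi); P=lambda z:list(body(pc,[-10,-9,z])[0])
x,y=pr[0]+.5,pr[1]
bot.line_to([484,-90,165],150,ori=None)
bot.line_to(P(165),150,ori=q); bot.line_to(P(100),100); bot.pause(.2)
s=bot.read_state(); print(s["tcp_pos"].round(2),P(100),s["contact_force"].round(2),s["t"])
bot.line_to(P(86),40)
for n in("top","scene"): cv2.imwrite(f"pics/{n}5.png",bot.camera(n)[:,:,::-1])
from ov import *
a=cv2.imread("pics/top5.png"); c=cv2.imread("pics/scene5.png")
z=bot.read_state()["tcp_pos"][2]-66; print(z)
sg=cradle(pc,51,0)+rack([*P(0)[:2],pc[2]],z)
draw("top",a,(225,185),(120,80),6.6,sg,"pics/i1.png");draw("scene",c,(275,135),(90,75),8,sg,"pics/i2.png")
E
```

```text
[497.27  57.51 100.66] [np.float64(496.86057577519415), np.float64(57.35073064210709), np.float64(100.0)] [ 0.44  0.16 -3.06] 34.25
20.021837831866137
```

View pics/i1.png

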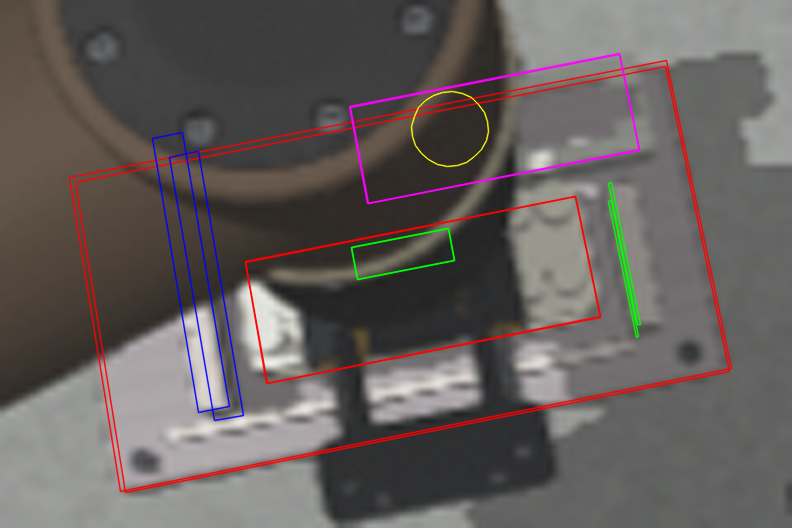

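View pics/i2.png

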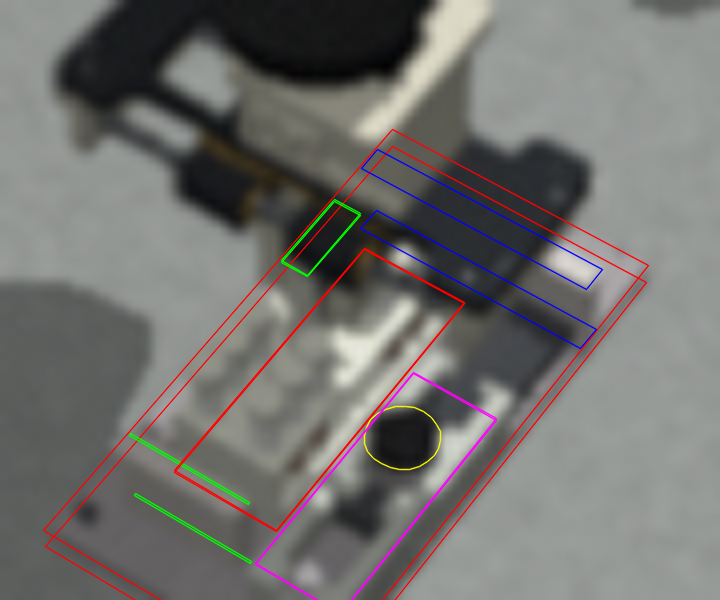

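Both end gaps look equal (about 8 mm each) and x has clearance, so I lower straight down.

```bash
python3 - <<'E'
from h import *
P=lambda z:list(body(pc,[-10,-9,z])[0])
F0=F()
bot.line_to(P(81),30)
z=81
while z>75.5:
    z-=.75; bot.line_to(P(z),20); s=bot.read_state(); f=s["contact_force"]-F0; print(z,s["tcp_pos"].round(2),f.round(2),round(s["t"],2))
    if f[2]>3 : break
bot.move_gripper(40); s=bot.read_state(); print(s["width"],(s["contact_force"]-F0).round(2))
bot.pause(.2)
bot.line_to(P(130),80); bot.line_to(P(230),200)
bot.move_ptp([400,-350,250],quat(pc[2]+np.pi)); print(bot.read_state()["t"])
for n in("top","scene"): cv2.imwrite(f"pics/{n}6.png",bot.camera(n)[:,:,::-1])
from ov import *
a=cv2.imread("pics/top6.png"); c=cv2.imread("pics/scene6.png")
sg=cradle(pc,51,0)+rack([*P(0)[:2],pc[2]],12)
draw("top",a,(225,185),(120,80),6.6,sg,"pics/j1.png");draw("scene",c,(275,135),(90,75),8,sg,"pics/j2.png")
E
```

```text
80.25 [496.86  57.35  80.26] [ 0.28 -0.84  0.16] 35.42
79.5 [496.82  57.34  79.46] [ 0.53 -0.29 -0.98] 35.67
78.75 [496.8   57.33  78.68] [ 1.04 -0.91  0.13] 35.92
78.0 [496.99  57.38  78.09] [ 0.9  -0.45  0.23] 36.17
77.25 [497.    57.4   78.05] [-4.08 -0.04 10.03] 36.42
39.8087202847177 [-0.21 -1.25  3.85]
40.325
```

View pics/j1.png

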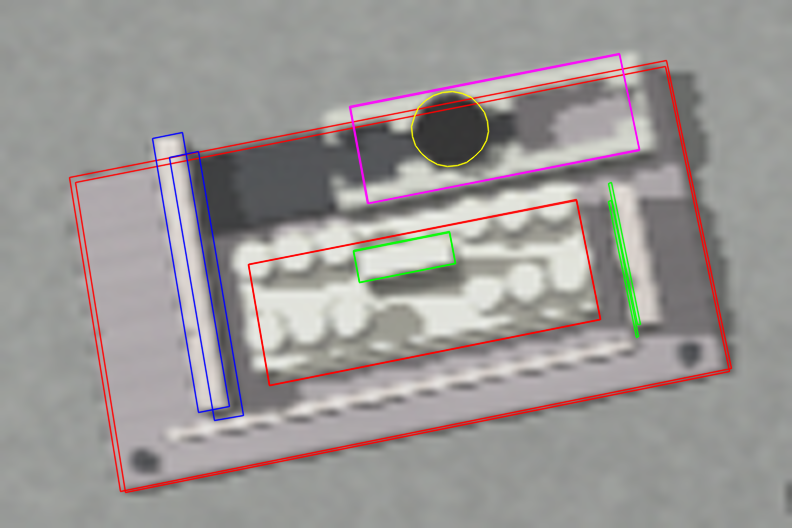

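View pics/j2.png

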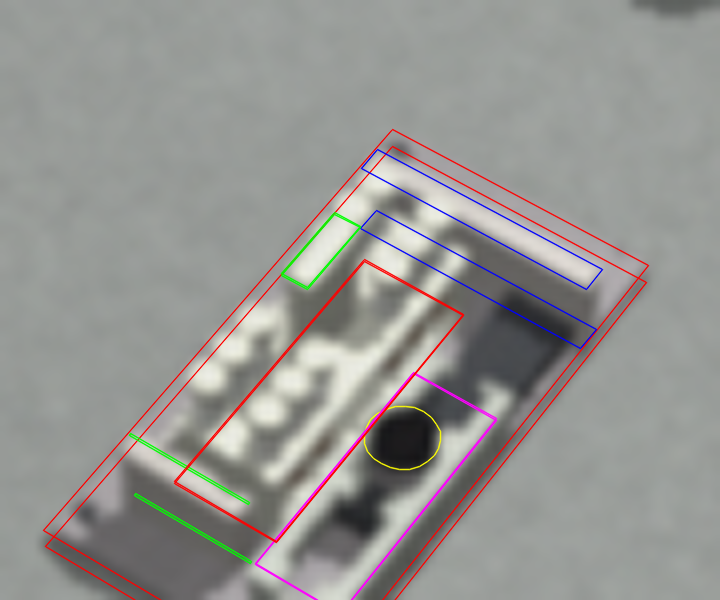

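The rack's grip top and outline match the target overlay in both views, and the button cap sits at latched height. The floor contact came at the expected height, so I hand in.

```bash
python3 - <<'E'
from plant import bot
print(bot.read_state()["t"]); bot.close_job()
E
```

```text
40.425
the job is handed in; nothing more can be done
```

The job is handed in at 40.4 s. The stop is in the next hole, and the rack stands released on the cradle's floor between the end plates. No verdict was reported.

- **Stop:** I pressed the button about 8 mm down with about 9 N and dragged the stop to about 26 mm travel. I then pushed the stop plate until it latched at about 51 mm. The highest force I read on the cradle was 10.7 N. The latch showed as a drop in drag force, then a hard stop, and the button cap matched its raised height in the picture.
- **Rack:** I gripped it (about 12 mm jaw opening), carried it level and lowered it. It touched the floor at a TCP height of 78.05 mm against 78.07 mm expected.
- **Last checks:** In the final top and scene pictures the rack's grip matches the target position (cradle x about -10 mm, y about -9 mm) to within about 3 mm, parallel to the cradle.
- **Disagreements:** The two cameras differed by 2–4 mm in places, including the rack's ends and the fixed end plate in the scene view. That is inside the tolerances. I did not measure the bystanders individually; no unexpected contact force showed in the readings.

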